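# Unbolt the germination box and put its seedlings under the lamps

## Robot

A 7-joint arm with a two-finger parallel gripper is mounted at the origin on the work surface. World frame = base frame: x ahead of the robot, y to its left, z up, the work surface at z = 0. Lengths are in m, angles in rad, forces in N, time in s.
With the tool pointing down it reaches from about 0.4 to 0.875 m from the base axis. Payload 6.5 kg.
Tool frame: the origin (TCP) lies on the centre line of the jaws, within the pads' length; the fingertips stand 22 mm ahead of it and the grasp point (between the pads) lies 3 mm ahead of it; z points along the fingers, y is the direction in which the jaws open and shut (so a half turn about z gives the same grasp; the last joint's range is limited). The gripper opens to 88 mm and grips with 3 to 60 N. Pads are 18 mm wide; open, the fingers measure 123 mm over their backs; the gripper's body (75 mm by 187 mm) begins 45 mm behind the grasp point.
Start: joints at [-1.185, 0.536, -0.004, 1.538, 0.003, 1.067, -0.071], TCP at [0.284, 0.585, 0.261] pointing down, gripper open.
Joint ranges: [-2.7, 2.7], [-0.37, 2.16], [-1.27, 1.26], [0.24, 2.4], [-1.31, 4.45], [0.19, 1.91], [-2.76, 2.76]. Speed limits (rad/s): [2.39, 2.39, 3.14, 3.14, 3.14, 3.14, 3.14].

## Interface

Orientations are given as a unit quaternion [w, x, y, z].
In Python, from station import state, optics, finish_job, finder gives the robot as it stands.
- The arm moves only by the shell command python3 -m pendant 'ROWS' [FORCE]. ROWS is JSON, a list of rows, each an object of numbers: "x", "y", "z": the shift along the world's x, y, z in cm; "yaw": the turn about the world's z in degrees; "claw": the closure, from 0 (fully open) to 1 (shut). In form: [{"x": .., "y": .., "z": .., "yaw": .., "claw": ..}, ...]. A call has exactly 5 rows; each row is the pose to reach, as a shift and turn from the pose commanded when the call began; what a row does not reach only later rows make up. A row lasts 1/10 s, in which the tool goes at most 50 mm and 8.59 degrees, less where a joint would pass 70% of its speed; a pose out of reach is approached as far as the arm can. A call with a gripper value outside its range is refused whole. The fingers move at their own pace and stop on an object; FORCE is the grip in N (left out, the last holds). Time passes only in rows, so rows that repeat a pose let the fingers close, or fill a call up. It gives the time, the measured TCP pose, the force and the opening at its end, in the units of the state.
- state(): the state, without advancing time (a new reading comes with each control period).
- optics.get_image(name): name is "scene" or "top"; returns a dict with "frame" (420x560x3 uint8, red, green, blue), "fov_y" (degrees; the focal length in pixels is half the picture's height over the tangent of half this angle, whatever the lens; pixels are square), "cx", "cy" (the principal point, pixels), "world_from_camera" (4x4, takes a point from camera to world coordinates). Camera axes: x right, y down, z forward; pixel columns grow to the right and rows downward; lengths in m; the calibration is good to about 2 mm. A picture is of the moment at which its call begins. There is no depth.
- finish_job(): hands the job in, once; it reports no verdict.
Trained networks look in a picture, given as the dict that the camera call returned (one of the last four; its "shot" number tells which), for a name from the list of things; names that differ only in an ending like _2 or _b are one class to them, and where a whole thing is asked for, a point or a joint stands for the part that bears it (a point fixed in the world has none). Each returns a list of dicts, best first, with "confidence" (0 to 1); they miss things now and then, are a little off and sometimes report something else, mostly with a low value. They report only what shows in the picture. A call takes as long as a camera call.
- finder.find_in(picture, target): "rect" ([left, top, right, bottom] as shares, 0 to 1, of the picture: columns of its width, rows of its height, round what is visible of it).
- finder.cut_out(picture, target): "mask" (420x560 bool, what is visible of it) and "rect" ([left, top, right, bottom] as shares, 0 to 1, of the picture: columns of its width, rows of its height, round what is visible of it).
- finder.spot_point(picture, target): "point" ([column, row] as shares, 0 to 1, of the picture: columns of its width, rows of its height: a listed point, or the origin of a listed thing).
The state is a dict: "clock": time; "joints": joint angles; "qd": joint speeds; "tau": joint torques, N m; "position": TCP position; "tcp_rot": TCP orientation; "contact_force": force on the tool from outside, world axes, zero at the start; "torque": the same for the moment, N m; "finger_gap": finger opening in m.
Only numpy, scipy, OpenCV 4.12 (cv2) and the standard library are available. Lean on these libraries where they do the work, as an engineer would, in place of code of your own. Each camera call takes 0.05 s, during which the arm holds its last target. There are 200 camera calls.

## Task

Loosen the red wing nut, swing its eyebolt out of the lid's slotted lug and swing the lid well aside, then leave both open. Lift the seedling tray out by its yellow bridge handle and stand it on the bench in front of the grow-light bay; let go, take it by its orange tab instead and slide it fully home against the bay's green back stop. Keep the tray level, do not drop it, and do not disturb the other things on the bench.

Things in the scene. Friction and masses are not known exactly. Their poses are not given: they have to be found in the camera images.
- box: Grey fixed germination box, 188 x 112 x 90 mm (its x, y, z), open on top under its lid, walls and floor 6 mm. Origin: centre of its underside on the bench; x: its long axis, z up; the swing bolt is on its -y side (pivot at x 20, y -76, z 35 mm). Lid top at 98.5 mm.
- nut (a joint): Turn of the red wing nut, rad: 0 = tight, grows counter-clockwise from above (loosening), stop at 1.8. It turns against 0.1 N m, climbs 6 mm per rad with the dark washer under it, and stays where left. The washer sits behind a 3 mm lip on the lug and clears it only beyond about 1.1 rad; 1.4 rad is a good loosening.
- nut_grip (a point): Point on the wing nut's axis at mid height of its wings (12 mm thick, 48 mm tip to tip, from 17 mm below to 11 mm above this point). With the nut tight it is 124 mm over the bench, 26 mm over the lid. x axis: along the wings (grip across them, along y; when tight they lie 0.17 rad counter-clockwise of the box's x axis); z: up along the bolt.
- bolt (a joint): Swing of the steel eyebolt (8 mm thick, 94 mm long, carrying the wing nut), rad: 0 = upright in the slot of the lid's lug; grows as it tips outward, to the box's -y side, about an axis along the box's x; stop at 1.5 (nearly level). Once tipped 0.6 rad it falls the rest by its own weight.
- bolt_pivot (a point): The eyebolt's hinge point, 35 mm above the bench, 20 mm outside the box's -y wall; nut_grip is 90 mm from it when the nut is tight.
- lid (a joint): Swing of the flat lid (aluminium frame, clear pane, 8 mm thick) in its level plane about the upright post at the box's +x +y corner, rad: 0 = shut, grows clockwise seen from above, stop at 1.75; about 1 N at the knob moves it and it stays where left. The bolt, while in the slot, holds it shut.
- lid_knob (a point): Grip point on the lid's green round upright knob (18 mm thick, its top 40 mm over the lid's top and 15 mm over this point, which is 123.5 mm over the bench and 25 mm over the lid's top). With the lid shut it is at x -75, y 30 mm of the box.
- lid_pivot (a point): Axis of the lid's post, at x 85, y 72 mm of the box; the knob's circle about it has a radius of 165 mm.
- tray: Black seedling tray, 110 x 80 x 32 mm, about 0.2 kg, loose on the box's floor (6 mm over the bench), origin at the centre of its underside, z up. An orange tab stands out from its -x end and a yellow bridge handle arches over its middle along its x.
- tray_bail (a point): Centre of the yellow bridge bar of the tray, 68 mm over the tray's underside: bar 64 long (tray x), 10 thick (tray y), 14 mm high; 29 mm free between it and the tray's rim.
- tray_tab (a point): Grip point on the orange upright tab, x -85, z 28 mm of the tray: plate 10 mm thick (tray y), reaching from the tray's end at x -55 to x -105, from 6 to 40 mm over the tray's underside.
- bay: Blue fixed grow-light bay on the bench (no floor of its own). Origin: centre of its footprint; z up; x points inward to its green back stop (22 mm high, face at x 45 mm). Side walls 26 mm high, 96 mm apart. Two lamp bars cross over it at x -36 to -14 and 19 to 41 mm, from 86 to 98 mm over the bench, so nothing held from above by the bridge handle goes in.
- bay_mouth (a point): Middle of the bay's mouth on the bench, x -55 mm of the bay, axes as the bay's. Flared guides 18 mm high reach from here 38 mm further out, to 68 mm either side of the midline.
- bay_home (a point): Where the tray's origin is when the tray is fully home: on the bench, x -10 mm of the bay, axes as the bay's (the tray's x then points along the bay's x, its tab outward).
- pot_a: Small square black pot with seedlings, 62 mm wide, 60 mm high; bystander, leave it. Origin under its middle.
- pot_b: Small square black pot with seedlings, 62 mm wide, 60 mm high; bystander, leave it. Origin under its middle.
- pot_c: Small square black pot with seedlings, 62 mm wide, 60 mm high; bystander, leave it. Origin under its middle.
- tube_rack: Orange tube rack 70 x 110 x 30 mm; bystander, leave it. Origin under its middle.
- dish: Clear culture dish, 90 mm across, 14 mm high; bystander, leave it. Origin under its middle.
- pen: White marker with a red cap, 135 mm long, 13 mm thick; bystander, leave it. Origin under its middle.
- beaker: Blue cup, 72 mm across, 80 mm high; bystander, leave it. Origin under its middle.

How it is judged:
By the outcome, as a careful person would: the job done as asked, in the order asked, and still so for the second after the job is handed in, with the robot touching nothing.
It also fails if it takes over 72 s, if anything falls off the work surface, if the arm or the gripper's body presses on something with over 40 N, if the wrist force passes 120 N, or if a joint passes its speed limit or range.

## Working session

There is one attempt and no reset: what is moved stays moved. The work goes in short steps, Python scripts to look and compute and a shell command to move; the robot and the scene stay as the last step left them, time stands still between calls to the robot, and variables do not carry over. Pictures are saved under pics/ and viewed, about 8 in all and at most 12, crops included, and the job is handed in when it is done.

```bash
ls; mkdir -p pics
cat > h.py <<'E'
import numpy as np, cv2
from station import state, optics, finish_job, finder
def ray(p,uv):
    H,W=p["frame"].shape[:2]; f=H/2/np.tan(np.radians(p["fov_y"])/2)
    T=np.array(p["world_from_camera"]); d=T[:3,:3]@np.array([(uv[0]-p["cx"])/f,(uv[1]-p["cy"])/f,1]); return T[:3,3],d
def atz(p,uv,z):
    o,d=ray(p,uv); return o+d*(z-o[2])/d[2]
def tri(a,b):
    A=np.zeros((3,3));y=np.zeros(3)
    for o,d in (a,b):
        d=d/np.linalg.norm(d);P=np.eye(3)-np.outer(d,d);A+=P;y+=P@o
    x=np.linalg.solve(A,y)
    return x,[np.linalg.norm((np.eye(3)-np.outer(d,d)/(d@d))@(x-o)) for o,d in(a,b)]
def spot(p,n):
    r=finder.spot_point(p,n); return [(np.array(q["point"])*[560,420],round(q["confidence"],2)) for q in r]
def proj(p,X):
    H=420; f=H/2/np.tan(np.radians(p["fov_y"])/2); T=np.linalg.inv(np.array(p["world_from_camera"])); c=T[:3,:3]@X+T[:3,3]; return np.array([p["cx"]+f*c[0]/c[2],p["cy"]+f*c[1]/c[2]])
def save(p,n,crop=None,s=1):
    im=p["frame"][:,:,::-1]
    if crop: im=im[crop[1]:crop[3],crop[0]:crop[2]]
    cv2.imwrite("pics/"+n,cv2.resize(im,None,fx=s,fy=s,interpolation=cv2.INTER_CUBIC))
E
cat > m.py <<'E'
from h import *
np.set_printoptions(precision=4,suppress=True)
S=optics.get_image("scene");T=optics.get_image("top")
save(S,"s0.png",s=1.4);save(T,"t0.png",s=1.4)
print(state())
for n in "nut_grip bolt_pivot lid_knob lid_pivot tray_bail tray_tab bay_mouth bay_home bay box tray pot_a tube_rack dish pen beaker".split():
    a,b=spot(S,n),spot(T,n)
    print(n,[(q[0].round(),q[1]) for q in a[:3]],[(q[0].round(),q[1]) for q in b[:3]])
    if a and b: print("    ",*tri(ray(S,a[0][0]),ray(T,b[0][0])))
for p in (S,T): print(np.array(p["world_from_camera"]),p["fov_y"])
E
python3 m.py
```

```text
pics
{'clock': 0.1, 'joints': array([-1.1852,  0.5371, -0.0044,  1.5388,  0.0026,  1.0673, -0.0712]), 'qd': array([ 0.    , -0.0022, -0.0007, -0.0021,  0.0012,  0.0006, -0.0007]), 'tau': array([  0.0026, -57.2083,   0.994 , -25.223 ,  -0.0562,   0.0135,
         0.    ]), 'position': array([0.2835, 0.5843, 0.2599]), 'tcp_rot': array([-0.0001,  0.2239,  0.9746, -0.0008]), 'contact_force': array([ 0.335 ,  0.0492, -0.2053]), 'torque': array([0.0398, 0.005 , 0.0235]), 'finger_gap': 0.08844518991625197}
nut_grip [(array([307., 230.]), 0.46), (array([364., 268.]), 0.42)] [(array([258., 190.]), 0.67)]
     [0.609  0.0483 0.1141] [np.float64(0.0014815629897393032), np.float64(0.0014815629897392806)]
bolt_pivot [(array([310., 255.]), 0.7), (array([190., 180.]), 0.48)] [(array([205., 160.]), 0.45)]
     [0.6848 0.1278 0.1317] [np.float64(0.05114675234929569), np.float64(0.0511467523492957)]
lid_knob [(array([359., 213.]), 0.57)] [(array([207., 224.]), 0.57)]
     [0.5193 0.1571 0.1273] [np.float64(0.0017312526059397996), np.float64(0.0017312526059397398)]
lid_pivot [(array([363., 269.]), 0.59
[... 1310 characters left out ...]
31734590685311963)]
pen [(array([161., 207.]), 0.72)] [(array([446., 248.]), 0.57)]
     [ 0.5158 -0.4355 -0.0001] [np.float64(0.00406444842728597), np.float64(0.0040644484272857806)]
beaker [(array([137., 248.]), 0.76)] [(array([437., 183.]), 0.93), (array([362., 181.]), 0.48)]
     [ 0.6856 -0.4148 -0.0083] [np.float64(0.0011114385598958755), np.float64(0.0011114385598958573)]
[[-0.3223  0.594  -0.7371  1.3657]
 [ 0.9464  0.1859 -0.264   0.2513]
 [-0.0198 -0.7827 -0.6221  0.8104]
 [ 0.      0.      0.      1.    ]] 52.04286121901701
[[ 0.0568 -0.9777  0.2021  0.3496]
 [-0.9984 -0.056   0.0097 -0.0204]
 [ 0.0018 -0.2023 -0.9793  1.143 ]
 [ 0.      0.      0.      1.    ]] 49.952839454469945
```

View pics/s0.png

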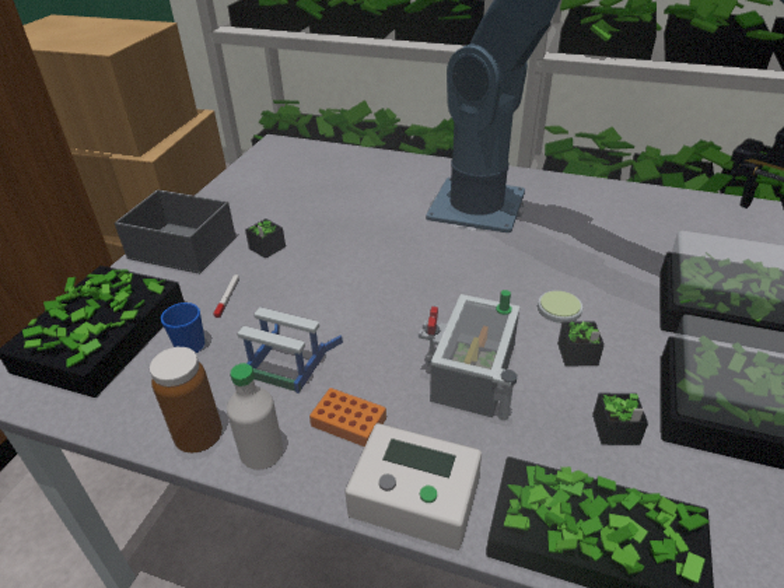

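View pics/t0.png

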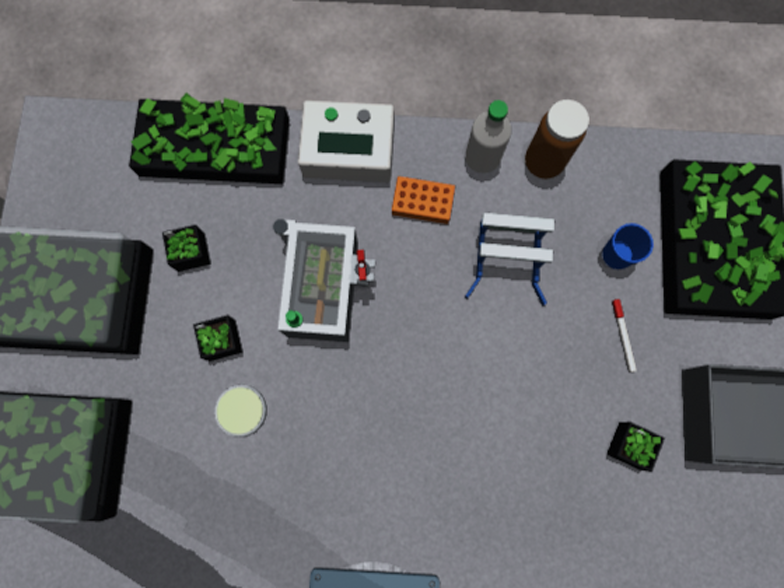

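Both views show the same layout. In the top view the box is at about (317,280), the red nut at (362,266), the knob at (292,318), and the bay bars at about (517,235) with the mouth toward the robot. Next I fit the box pose and zoom on the bay.

```bash
cat > m2.py <<'E'
from h import *
from scipy.optimize import least_squares
np.set_printoptions(precision=4,suppress=True)
S=optics.get_image("scene");T=optics.get_image("top")
pts={"nut_grip":(.02,-.076,.124),"lid_knob":(-.075,.03,.1235),"box":(0,0,0),"lid_pivot":(.085,.072,.0985)}
obs=[]
for n,X in pts.items():
    for k,p in (("S",S),("T",T)):
        r=spot(p,n)
        if r: obs.append((n,k,p,np.array(X),r[0][0]))
def W(q,X): c,s=np.cos(q[2]),np.sin(q[2]); return np.array([q[0]+c*X[0]-s*X[1],q[1]+s*X[0]+c*X[1],X[2]])
R=lambda q:np.concatenate([proj(p,W(q,X))-u for _,_,p,X,u in obs])
f=least_squares(R,[.589,.126,-.04],loss="soft_l1")
print("box",f.x); r=R(f.x).reshape(-1,2)
for o,e in zip(obs,r): print(o[0],o[1],e.round(1))
for n in ("nut_grip","lid_knob","lid_pivot"): print(n,W(f.x,pts[n]))
for k,p in (("S",S),("T",T)):
    m=finder.cut_out(p,"bay"); print(k,[(q["confidence"],(np.array(q["rect"])*[560,420,560,420]).round()) for q in m])
a=cv2.resize(T["frame"][140:225,325:405],None,fx=7,fy=7,interpolation=cv2.INTER_CUBIC)[:595]
b=cv2.resize(S["frame"][215:282,165:250],None,fx=7,fy=7,interpolation=cv2.INTER_CUBIC)
cv2.imwrite("pics/bt.png",a[:,:,::-1]);cv2.imwrite("pics/bs.png",b[:,:,::-1])
E
python3 m2.py
```

```text
box [0.5909 0.1252 0.0047]
nut_grip S [ 2.7 -2. ]
nut_grip T [-4.5 -0.2]
lid_knob S [-0.8  1.8]
box S [-0.4 -1.9]
box T [ 0.8 -2.9]
lid_pivot S [-2.9 -2.2]
lid_pivot T [-3.1 -0.3]
nut_grip [0.6112 0.0493 0.124 ]
lid_knob [0.5157 0.1548 0.1235]
lid_pivot [0.6755 0.1976 0.0985]
S [(0.87, array([169., 221., 243., 282.]))]
T [(0.9, array([337., 154., 397., 219.]))]
```

View pics/bt.png

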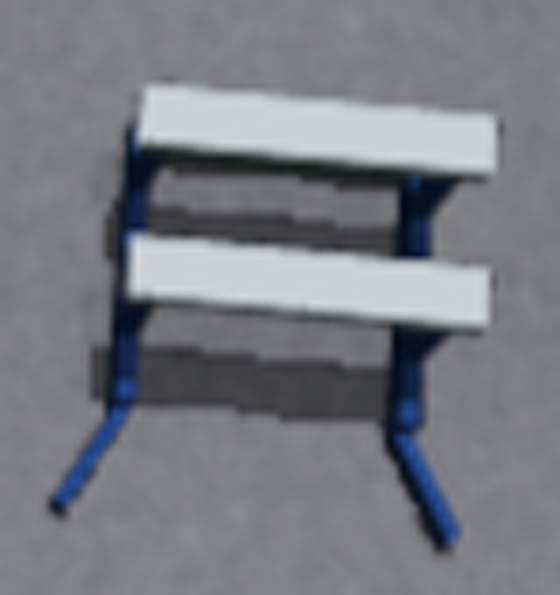

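View pics/bs.png

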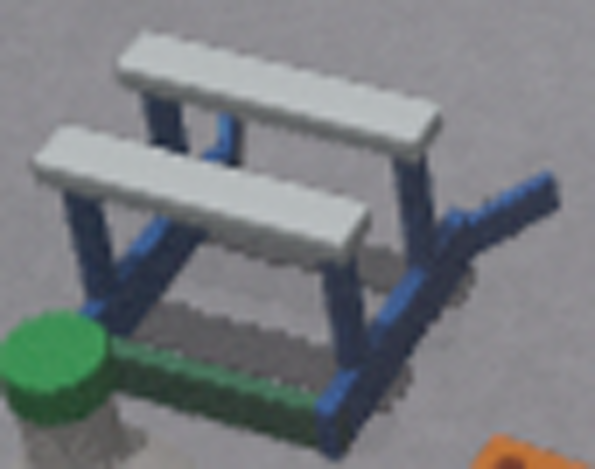

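```bash
cat > m3.py <<'E'
from h import *
from scipy.optimize import least_squares
np.set_printoptions(precision=4,suppress=True)
S=optics.get_image("scene");T=optics.get_image("top")
def W(q,X): c,s=np.cos(q[2]),np.sin(q[2]); return np.array([q[0]+c*X[0]-s*X[1],q[1]+s*X[0]+c*X[1],X[2]])
t=[(143,85,41,1),(497,115,41,-1),(497,175,19,-1),(137,145,19,1),(130,233,-14,1),(490,265,-14,-1),(488,328,-36,-1),(127,298,-36,1)]
s=[(143,32,-36,-1),(440,100,-36,1),(118,68,-14,-1),(420,147,-14,1),(62,125,19,-1),(370,210,19,1),(348,250,41,1),(35,157,41,-1)]
def R(q,only=None):
    r=[]
    for p,L,o in ((T,t,(325,140)),(S,s,(165,215))):
        if only is not None and p is not only: continue
        for u,v,x,h in L: r.append(proj(p,W(q,(x/1e3,h*q[3],.098)))-[o[0]+u/7-.43,o[1]+v/7-.43])
    return np.concatenate(r)
for o in (None,T,S):
    f=least_squares(R,[.7,-.2,0,.057],args=(o,),loss="soft_l1"); print("bay",f.x,np.abs(f.fun).mean(),"mouth",W(f.x,(-.055,0,0)),"home",W(f.x,(-.01,0,0)))
a=cv2.resize(T["frame"][150:245,190:275],None,fx=6,fy=6,interpolation=cv2.INTER_CUBIC)
b=cv2.resize(S["frame"][200:300,295:380],None,fx=6,fy=6,interpolation=cv2.INTER_CUBIC)[:570]
c=np.zeros((570,1020,3),np.uint8);c[:,:510]=a;c[:,510:]=b
cv2.imwrite("pics/box.png",cv2.resize(c,None,fx=.78,fy=.78)[:,:,::-1])
E
python3 m3.py
```

```text
bay [ 0.6789 -0.2129 -0.0351  0.0618] 0.6033892782072598 mouth [ 0.6239 -0.2109  0.    ] home [ 0.6689 -0.2125  0.    ]
bay [ 0.6783 -0.2141 -0.0332  0.0619] 0.1456338022134016 mouth [ 0.6234 -0.2123  0.    ] home [ 0.6683 -0.2138  0.    ]
bay [ 0.682  -0.2096 -0.0399  0.0617] 0.47049790168163064 mouth [ 0.627  -0.2074  0.    ] home [ 0.672  -0.2092  0.    ]
```

View pics/box.png

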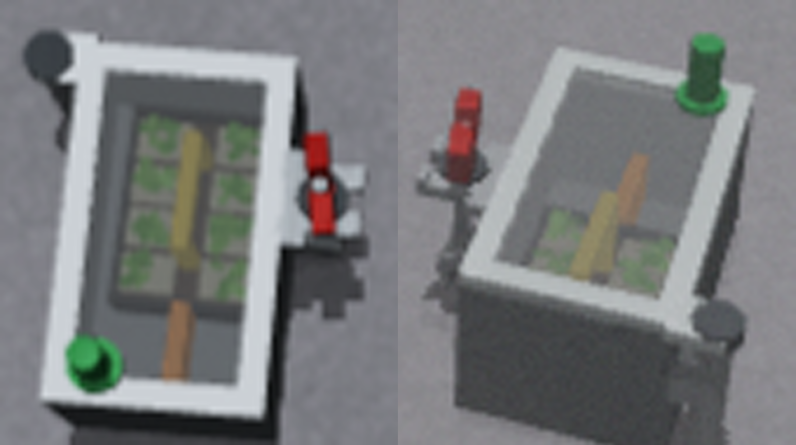

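Run:
```python
from h import *
np.set_printoptions(precision=4,suppress=True)
S=optics.get_image("scene");T=optics.get_image("top")
t=lambda u,v:(190+u/4.68-.4,150+v/4.68-.4)
s=lambda u,v:(295+(u-398)/4.68-.4,200+v/4.68-.4)
print("nut",tri(ray(T,t(319,183)),ray(S,s(463,135))), atz(T,t(319,183),.124),atz(S,s(463,135),.124))
print("knobtop",tri(ray(T,t(86,352)),ray(S,s(707,43))), atz(T,t(86,352),.1385),atz(S,s(707,43),.1385))
C=[atz(T,t(*c),.0985) for c in((297,57),(262,417),(42,400),(78,42))]
print(np.array(C),np.mean(C,0))
print("scene corners",[atz(S,s(*c),.0985) for c in((560,48),(460,278),(752,88))])
print("bail",tri(ray(T,t(187,195)),ray(S,s(597,232))),"ends",atz(T,t(193,130),.081),atz(T,t(182,265),.081))
print("tab",atz(T,t(180,303),.046),atz(T,t(174,378),.046))
print("pivot",atz(T,t(47,53),.1))
```

```text
nut (array([0.6099, 0.0502, 0.122 ]), [np.float64(0.0004533307222961339), np.float64(0.0004533307222961526)]) [0.6095 0.0496 0.124 ] [0.612  0.0512 0.124 ]
knobtop (array([0.5155, 0.1569, 0.136 ]), [np.float64(0.001241088651348478), np.float64(0.0012410886513484316)]) [0.5153 0.1552 0.1385] [0.5181 0.1584 0.1385]
[[0.6824 0.0672 0.0985]
 [0.4941 0.0716 0.0985]
 [0.4964 0.182  0.0985]
 [0.684  0.181  0.0985]] [0.5892 0.1254 0.0985]
scene corners [array([0.4966, 0.0754, 0.0985]), array([0.6867, 0.0715, 0.0985]), array([0.4992, 0.1834, 0.0985])]
bail (array([0.6112, 0.1227, 0.0751]), [np.float64(0.0015607782858077534), np.float64(0.001560778285807724)]) ends [0.6451 0.1201 0.081 ] [0.5729 0.12   0.081 ]
tab [0.5597 0.124  0.046 ] [0.5194 0.1239 0.046 ]
pivot [0.6766 0.1962 0.1   ]
```

```bash
P="python3 -m pendant"
R='[{"x":1.63,"y":-2.67,"z":0,"yaw":-7.34,"claw":0},{"x":3.26,"y":-5.34,"z":0,"yaw":-14.67,"claw":0},{"x":4.9,"y":-8.02,"z":0,"yaw":-22.0,"claw":0},{"x":6.53,"y":-10.7,"z":0,"yaw":-29.34,"claw":0},{"x":8.16,"y":-13.37,"z":0,"yaw":-36.68,"claw":0}]'
python3 -m pendant '[{"x":1.63,"y":-2.67,"z":0,"yaw":-7.34,"claw":0},{"x":3.26,"y":-5.34,"z":0,"yaw":-14.67,"claw":0},{"x":4.9,"y":-8.02,"z":0,"yaw":-22.0,"claw":0},{"x":6.53,"y":-10.7,"z":0,"yaw":-29.34,"claw":0},{"x":8.16,"y":-13.37,"z":0,"yaw":-36.68,"claw":0}]' 20
```

```text
clock: 3.0
position: [0.366, 0.45, 0.2609]
tcp_rot: [0.0, 0.522, 0.853, 0.0]
contact_force: [-0.3, 1.1, -0.0]
finger_gap: 0.0879
```

```bash
python3 -m pendant '[{"x":1.63,"y":-2.67,"z":0,"yaw":-7.34,"claw":0},{"x":3.26,"y":-5.34,"z":0,"yaw":-14.67,"claw":0},{"x":4.9,"y":-8.02,"z":0,"yaw":-22.0,"claw":0},{"x":6.53,"y":-10.7,"z":0,"yaw":-29.34,"claw":0},{"x":8.16,"y":-13.37,"z":0,"yaw":-36.68,"claw":0}]' >/dev/null
python3 -m pendant '[{"x":1.63,"y":-2.67,"z":0,"yaw":-7.34,"claw":0},{"x":3.26,"y":-5.34,"z":0,"yaw":-14.67,"claw":0},{"x":4.9,"y":-8.02,"z":0,"yaw":-22.0,"claw":0},{"x":6.53,"y":-10.7,"z":0,"yaw":-29.34,"claw":0},{"x":8.16,"y":-13.37,"z":0,"yaw":-36.68,"claw":0}]' >/dev/null
python3 -m pendant '[{"x":1.63,"y":-2.67,"z":-1,"yaw":-7.34,"claw":0},{"x":3.26,"y":-5.34,"z":-2,"yaw":-14.67,"claw":0},{"x":4.9,"y":-8.02,"z":-4,"yaw":-22.0,"claw":0},{"x":6.53,"y":-10.7,"z":-6,"yaw":-29.34,"claw":0.1},{"x":8.16,"y":-13.37,"z":-8,"yaw":-36.68,"claw":0.3}]'
python3 -c "from station import state;print(state()['joints'].round(2))"
```

```text
clock: 4.5
position: [0.6109, 0.0492, 0.1801]
tcp_rot: [-0.0, 0.998, 0.062, 0.0]
contact_force: [-0.0, 1.0, -0.3]
finger_gap: 0.0741
[-0.59  0.65  0.63  1.73 -0.47  0.91 -1.21]
```

```bash
python3 -m pendant '[{"x":0,"y":0.05,"z":-1.5,"yaw":0,"claw":0.4},{"x":-0.05,"y":0.05,"z":-3,"yaw":0,"claw":0.4},{"x":-0.1,"y":0.05,"z":-4.5,"yaw":0,"claw":0.4},{"x":-0.1,"y":0.05,"z":-5.2,"yaw":0,"claw":0.4},{"x":-0.1,"y":0.05,"z":-5.2,"yaw":0,"claw":0.6}]' 15
python3 -m pendant '[{"x":0,"y":0,"z":0,"yaw":0,"claw":0.8},{"x":0,"y":0,"z":0,"yaw":0,"claw":0.95},{"x":0,"y":0,"z":0,"yaw":0,"claw":0.95},{"x":0,"y":0,"z":0,"yaw":0,"claw":0.95},{"x":0,"y":0,"z":0,"yaw":0,"claw":0.95}]' 15
```

```text
clock: 5.0
position: [0.6083, 0.0517, 0.1278]
tcp_rot: [-0.0, 0.998, 0.065, -0.001]
contact_force: [-0.1, -0.3, 1.2]
finger_gap: 0.0467
clock: 5.5
position: [0.6094, 0.0505, 0.1291]
tcp_rot: [-0.0, 0.998, 0.065, 0.0]
contact_force: [0.5, -0.0, 1.2]
finger_gap: 0.0119
```

```bash
python3 -m pendant '[{"x":0,"y":0,"z":0.09,"yaw":8.2,"claw":1},{"x":0,"y":0,"z":0.17,"yaw":16.4,"claw":1},{"x":0,"y":0,"z":0.26,"yaw":24.6,"claw":1},{"x":0,"y":0,"z":0.34,"yaw":32.8,"claw":1},{"x":0,"y":0,"z":0.43,"yaw":41,"claw":1}]' 35
python3 -m pendant '[{"x":0,"y":0,"z":0.09,"yaw":8.2,"claw":1},{"x":0,"y":0,"z":0.17,"yaw":16.4,"claw":1},{"x":0,"y":0,"z":0.26,"yaw":24.6,"claw":1},{"x":0,"y":0,"z":0.34,"yaw":32.8,"claw":1},{"x":0,"y":0,"z":0.43,"yaw":41,"claw":1}]'
python3 - <<'E'
from h import *
s=state();print(s['joints'].round(2),s['torque'])
for k in ("scene","top"):
    p=optics.get_image(k)
    save(p,"n_%s.png"%k,(280,150,400,300) if k=="scene" else (190,140,310,250),4)
E
```

```text
clock: 6.0
position: [0.6092, 0.0508, 0.1332]
tcp_rot: [-0.0, 0.911, 0.412, 0.0]
contact_force: [-0.3, -0.8, 1.2]
finger_gap: 0.0114
clock: 6.5
position: [0.6087, 0.0509, 0.1375]
tcp_rot: [-0.001, 0.709, 0.705, -0.0]
contact_force: [-2.1, 2.1, 1.3]
finger_gap: 0.0117
[-0.32  0.63  0.22  1.74 -0.19  0.79 -0.01] [ 0.28261605  0.42664378 -0.11252286]
```

View pics/n_scene.png

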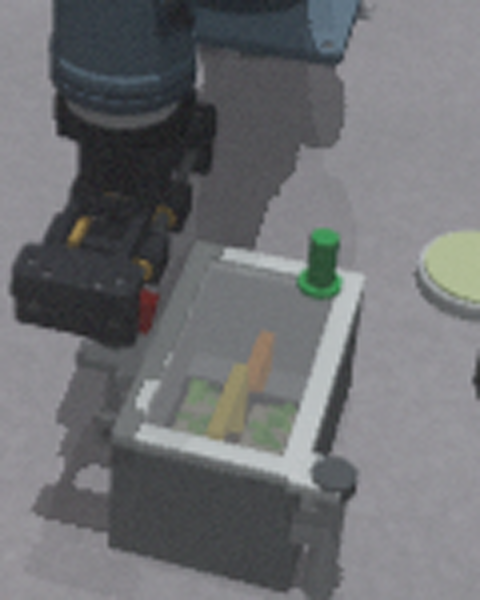

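```bash
python3 -m pendant '[{"x":-0.03,"y":-0.98,"z":-0.05,"yaw":0,"claw":1},{"x":-0.06,"y":-1.96,"z":-0.2,"yaw":0,"claw":1},{"x":-0.09,"y":-2.91,"z":-0.44,"yaw":0,"claw":1},{"x":-0.12,"y":-3.84,"z":-0.78,"yaw":0,"claw":1},{"x":-0.14,"y":-4.73,"z":-1.21,"yaw":0,"claw":1}]' 12
python3 -m pendant '[{"x":-0.01,"y":-0.43,"z":-0.25,"yaw":0,"claw":1},{"x":-0.03,"y":-0.84,"z":-0.52,"yaw":0,"claw":1},{"x":-0.04,"y":-1.24,"z":-0.8,"yaw":0,"claw":1},{"x":-0.05,"y":-1.62,"z":-1.11,"yaw":0,"claw":1},{"x":-0.06,"y":-1.99,"z":-1.44,"yaw":0,"claw":1}]'
```

```text
clock: 7.1
position: [0.6076, 0.0023, 0.1246]
tcp_rot: [-0.0, 0.711, 0.703, -0.0]
contact_force: [-0.4, 2.9, -3.3]
finger_gap: 0.0115
clock: 7.6
position: [0.6072, -0.0165, 0.1106]
tcp_rot: [-0.0, 0.711, 0.704, 0.0]
contact_force: [-0.1, 3.4, -3.2]
finger_gap: 0.012
```

```bash
python3 -m pendant '[{"x":-0.01,"y":-0.36,"z":-0.35,"yaw":0,"claw":1},{"x":-0.02,"y":-0.69,"z":-0.71,"yaw":0,"claw":1},{"x":-0.04,"y":-1.3,"z":-1.48,"yaw":0,"claw":1},{"x":-0.05,"y":-1.83,"z":-2.31,"yaw":0,"claw":1},{"x":-0.06,"y":-2.07,"z":-2.74,"yaw":0,"claw":1}]'
python3 -m pendant '[{"x":0,"y":0,"z":0,"yaw":0,"claw":0.6},{"x":0,"y":0,"z":0,"yaw":0,"claw":0.5},{"x":0,"y":0,"z":0,"yaw":0,"claw":0.5},{"x":0,"y":0,"z":0,"yaw":0,"claw":0.5},{"x":0,"y":0,"z":2,"yaw":0,"claw":0.5}]'
python3 -m pendant '[{"x":0,"y":0,"z":4,"yaw":0,"claw":0.5},{"x":0,"y":0,"z":8,"yaw":0,"claw":0.5},{"x":0,"y":0,"z":10,"yaw":0,"claw":0.5},{"x":-3,"y":2,"z":11,"yaw":0,"claw":0.5},{"x":-6,"y":5,"z":11,"yaw":0,"claw":0.5}]'
python3 - <<'E'
from h import *
for k in ("scene","top"):
    p=optics.get_image(k)
    save(p,"f_%s.png"%k,(260,180,400,300) if k=="scene" else (190,140,310,250),4)
E
```

```text
clock: 8.1
position: [0.6068, -0.0371, 0.0828]
tcp_rot: [-0.0, 0.711, 0.703, 0.0]
contact_force: [-0.2, 5.8, -1.1]
finger_gap: 0.0116
clock: 8.6
position: [0.6049, -0.0376, 0.1018]
tcp_rot: [-0.001, 0.711, 0.703, -0.002]
contact_force: [-0.3, 0.3, 0.1]
finger_gap: 0.0441
clock: 9.1
position: [0.5475, 0.0108, 0.2155]
tcp_rot: [0.002, 0.712, 0.702, 0.001]
contact_force: [0.3, 0.9, 0.3]
finger_gap: 0.0443
```

View pics/f_scene.png

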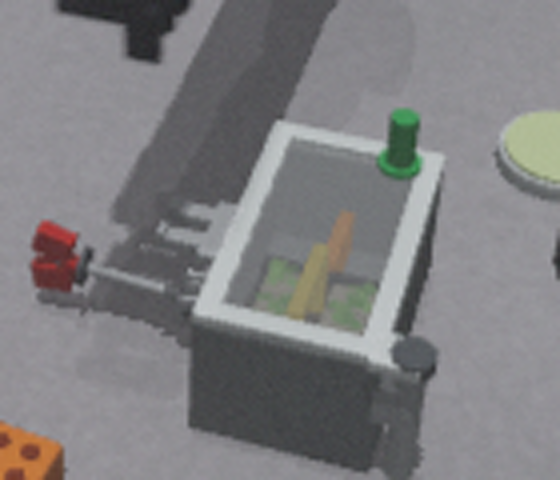

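The bolt now lies out level, with the nut at crop pixel (55,255), and the slot is free. Next is the knob.

```bash
python3 -m pendant '[{"x":-0.8,"y":3.6,"z":0,"yaw":0,"claw":0.4},{"x":-1.6,"y":7.2,"z":0,"yaw":0,"claw":0.4},{"x":-2.4,"y":10.8,"z":0,"yaw":0,"claw":0.4},{"x":-3.15,"y":14.4,"z":0,"yaw":0,"claw":0.4},{"x":-3.15,"y":14.4,"z":-2,"yaw":0,"claw":0.4}]'
python3 -m pendant '[{"x":0,"y":0,"z":0,"yaw":0,"claw":0.4},{"x":0,"y":0,"z":0,"yaw":0,"claw":0.4},{"x":0,"y":0,"z":0,"yaw":0,"claw":0.4},{"x":0,"y":0,"z":0,"yaw":0,"claw":0.4},{"x":0,"y":0,"z":0,"yaw":0,"claw":0.4}]'
```

```text
clock: 9.7
position: [0.5158, 0.1631, 0.1953]
tcp_rot: [-0.0, 0.708, 0.706, 0.003]
contact_force: [0.6, 0.1, -1.0]
finger_gap: 0.0531
clock: 10.2
position: [0.5155, 0.156, 0.1939]
tcp_rot: [0.0, 0.711, 0.703, 0.0]
contact_force: [0.3, -0.1, -0.1]
finger_gap: 0.0531
```

```bash
python3 -m pendant '[{"x":0.05,"y":0.05,"z":-2.5,"yaw":0,"claw":0.4},{"x":0.05,"y":0.05,"z":-5,"yaw":0,"claw":0.4},{"x":0.05,"y":0.05,"z":-6.7,"yaw":0,"claw":0.4},{"x":0.05,"y":0.05,"z":-6.7,"yaw":0,"claw":0.8},{"x":0.05,"y":0.05,"z":-6.7,"yaw":0,"claw":0.95}]' 15
python3 -m pendant '[{"x":0,"y":0,"z":0,"yaw":0,"claw":1},{"x":0,"y":0,"z":0,"yaw":0,"claw":1},{"x":0,"y":0,"z":0,"yaw":0,"claw":1},{"x":0,"y":0,"z":0,"yaw":0,"claw":1},{"x":0,"y":0,"z":0,"yaw":0,"claw":1}]'
python3 - <<'E'
import numpy as np
# knob shift from start, cw about pivot; box yaw -.03
a0=np.radians(194.7)-.03
for t in (.15,.3,.45,.6,.75,.9,1.05,1.2,1.35,1.5):
    a=a0-t; print(t,(16.5*np.array([np.cos(a)-np.cos(a0),np.sin(a)-np.sin(a0)])).round(2),round(-np.degrees(t),1))
E
```

```text
clock: 10.7
position: [0.5159, 0.1569, 0.1268]
tcp_rot: [0.0, 0.711, 0.703, 0.0]
contact_force: [1.0, 0.5, 0.6]
finger_gap: 0.0389
clock: 11.2
position: [0.5156, 0.1573, 0.1272]
tcp_rot: [-0.0, 0.711, 0.703, 0.0]
contact_force: [-1.5, -0.2, 6.1]
finger_gap: 0.0174
0.15 [-0.37  2.44] -8.6
0.3 [-0.38  4.92] -17.2
0.45 [-0.01  7.36] -25.8
0.6 [0.72 9.73] -34.4
0.75 [ 1.79 11.95] -43.0
0.9 [ 3.18 14.  ] -51.6
1.05 [ 4.86 15.81] -60.2
1.2 [ 6.8  17.35] -68.8
1.35 [ 8.94 18.58] -77.3
1.5 [11.24 19.48] -85.9
```

```bash
python3 -m pendant '[{"x":-0.37,"y":2.44,"z":0,"yaw":-8.5,"claw":1},{"x":-0.38,"y":4.92,"z":0,"yaw":-17,"claw":1},{"x":-0.01,"y":7.36,"z":0,"yaw":-25.5,"claw":1},{"x":0.72,"y":9.73,"z":0,"yaw":-34,"claw":1},{"x":1.79,"y":11.95,"z":0,"yaw":-42.5,"claw":1}]'
python3 -m pendant '[{"x":1.39,"y":2.05,"z":0,"yaw":-8.5,"claw":1},{"x":3.07,"y":3.86,"z":0,"yaw":-17,"claw":1},{"x":5.01,"y":5.4,"z":0,"yaw":-25.5,"claw":1},{"x":7.15,"y":6.63,"z":0,"yaw":-34,"claw":1},{"x":9.45,"y":7.53,"z":0,"yaw":-42.5,"claw":1}]'
python3 -m pendant '[{"x":0,"y":0,"z":0,"yaw":0,"claw":0.9},{"x":0,"y":0,"z":0,"yaw":0,"claw":0.6},{"x":0,"y":0,"z":0,"yaw":0,"claw":0.5},{"x":0,"y":0,"z":0,"yaw":0,"claw":0.5},{"x":0,"y":0,"z":3,"yaw":0,"claw":0.5}]'
```

```text
clock: 11.7
position: [0.5321, 0.2787, 0.1272]
tcp_rot: [-0.001, 0.918, 0.396, -0.001]
contact_force: [-2.6, -1.2, 6.1]
finger_gap: 0.0176
clock: 12.2
position: [0.6274, 0.3557, 0.1273]
tcp_rot: [-0.002, 0.999, 0.037, -0.001]
contact_force: [-1.7, 2.0, 4.4]
finger_gap: 0.0171
clock: 12.7
position: [0.6251, 0.3503, 0.1525]
tcp_rot: [0.002, 0.999, 0.038, -0.004]
contact_force: [0.2, 0.1, -0.1]
finger_gap: 0.0438
```

```bash
python3 -m pendant '[{"x":0,"y":0,"z":2,"yaw":0,"claw":0.5},{"x":0,"y":0,"z":5,"yaw":0,"claw":0.5},{"x":0,"y":0,"z":7,"yaw":0,"claw":0.5},{"x":0,"y":0,"z":7,"yaw":0,"claw":0.5},{"x":0,"y":0,"z":7,"yaw":0,"claw":0.5}]'
python3 - <<'E'
from h import *
S=optics.get_image("scene");T=optics.get_image("top")
a=cv2.resize(T["frame"][140:250,150:280],None,fx=5,fy=5,interpolation=cv2.INTER_CUBIC)
b=cv2.resize(S["frame"][180:290,270:400],None,fx=5,fy=5,interpolation=cv2.INTER_CUBIC)
c=np.zeros((550,1300,3),np.uint8);c[:,:650]=a;c[:,650:]=b
cv2.imwrite("pics/open.png",cv2.resize(c,None,fx=.6,fy=.6,interpolation=cv2.INTER_AREA)[:,:,::-1])
for n in ("tray_bail","tray_tab"):
    a,b=spot(S,n),spot(T,n);print(n,a,b)
    if a and b: print(tri(ray(S,a[0][0]),ray(T,b[0][0])),atz(T,b[0][0],.074 if n=="tray_bail" else .034))
E
```

```text
clock: 13.2
position: [0.6277, 0.3515, 0.2261]
tcp_rot: [-0.0, 0.999, 0.038, -0.0]
contact_force: [0.5, -0.2, -1.2]
finger_gap: 0.044
tray_bail [(array([343.392, 241.206]), 0.74), (array([334.824, 251.496]), 0.68), (array([336.672, 271.614]), 0.52), (array([164.304, 207.396]), 0.23)] [(array([231.  , 191.52]), 0.7)]
(array([0.60385449, 0.12561244, 0.09599414]), [np.float64(0.010843418387869284), np.float64(0.01084341838786923)]) [0.61137826 0.11779427 0.074     ]
tray_tab [(array([346.416, 241.584]), 0.86), (array([204.288, 261.408]), 0.3)] [(array([225.68, 228.69]), 0.77)]
(array([0.52609493, 0.13119384, 0.02675305]), [np.float64(0.0016610384745440567), np.float64(0.0016610384745441434)]) [0.52529608 0.12858811 0.034     ]
```

View pics/open.png

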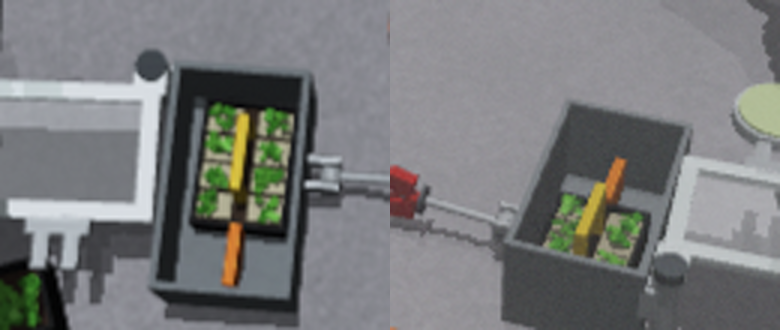

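```bash
cat > seg.py <<'E'
from h import *
np.set_printoptions(precision=4,suppress=True)
T=optics.get_image("top");S=optics.get_image("scene")
print(tri(ray(S,(334.8,251.5)),ray(T,(231,191.5))))
hsv=cv2.cvtColor(T["frame"],cv2.COLOR_RGB2HSV)
for n,lo,hi,z in (("bail",(22,120,150),(34,255,255),.081),("tab",(8,150,120),(19,255,255),.046)):
    m=cv2.inRange(hsv,lo,hi); k=np.zeros_like(m);k[150:245,195:262]=m[150:245,195:262]
    v,u=np.nonzero(k); P=np.array([atz(T,(a,b),z) for a,b in zip(u,v)])[:,:2]
    c=P.mean(0);w,V=np.linalg.eigh(np.cov((P-c).T));d=V[:,1]*np.sign(V[0,1])
    pr=(P-c)@d;print(n,len(P),c,"yaw",np.arctan2(d[1],d[0]),pr.min(),pr.max(),"mid",c+d*(pr.min()+pr.max())/2)
E
python3 seg.py
```

```text
(array([0.6129, 0.119 , 0.0677]), [np.float64(0.0004005114333217326), np.float64(0.0004005114333217415)])
bail 91 [0.6139 0.1213] yaw -0.04521622568535245 -0.03087704872252009 0.02999343679757729 mid [0.6134 0.1214]
tab 80 [0.5344 0.125 ] yaw -0.035154891833296 -0.02457181267777499 0.026141453712143166 mid [0.5352 0.125 ]
```

```bash
python3 -m pendant '[{"x":-0.3,"y":-4.6,"z":0,"yaw":-1.4,"claw":0.65},{"x":-0.6,"y":-9.2,"z":0,"yaw":-2.8,"claw":0.65},{"x":-0.9,"y":-13.8,"z":0,"yaw":-4.2,"claw":0.65},{"x":-1.2,"y":-18.5,"z":0,"yaw":-5.6,"claw":0.65},{"x":-1.45,"y":-23.1,"z":0,"yaw":-7,"claw":0.65}]'
python3 -m pendant '[{"x":0,"y":0,"z":-2,"yaw":0,"claw":0.65},{"x":0,"y":0,"z":-4,"yaw":0,"claw":0.65},{"x":0,"y":0,"z":-6,"yaw":0,"claw":0.65},{"x":0,"y":0,"z":-7,"yaw":0,"claw":0.65},{"x":0,"y":0,"z":-7,"yaw":0,"claw":0.65}]'
```

```text
clock: 14.1
position: [0.6131, 0.119, 0.2265]
tcp_rot: [-0.0, 1.0, -0.023, 0.0]
contact_force: [1.5, 0.8, -0.9]
finger_gap: 0.0306
clock: 14.6
position: [0.6126, 0.1208, 0.1551]
tcp_rot: [0.0, 1.0, -0.023, -0.001]
contact_force: [-1.1, -0.1, 0.1]
finger_gap: 0.0308
```

```bash
python3 -m pendant '[{"x":0.05,"y":0,"z":-2,"yaw":0,"claw":0.65},{"x":0.05,"y":0,"z":-4,"yaw":0,"claw":0.65},{"x":0.05,"y":0,"z":-6,"yaw":0,"claw":0.65},{"x":0.05,"y":0,"z":-8,"yaw":0,"claw":0.65},{"x":0.05,"y":0,"z":-8,"yaw":0,"claw":0.65}]'
python3 -m pendant '[{"x":0,"y":0,"z":0,"yaw":0,"claw":0.8},{"x":0,"y":0,"z":0,"yaw":0,"claw":1},{"x":0,"y":0,"z":0,"yaw":0,"claw":1},{"x":0,"y":0,"z":0,"yaw":0,"claw":1},{"x":0,"y":0,"z":0,"yaw":0,"claw":1}]' 30
python3 -m pendant '[{"x":0,"y":0,"z":0.3,"yaw":0,"claw":1},{"x":0,"y":0,"z":0.8,"yaw":0,"claw":1},{"x":0,"y":0,"z":1.5,"yaw":0,"claw":1},{"x":0,"y":0,"z":2.2,"yaw":0,"claw":1},{"x":0,"y":0,"z":3,"yaw":0,"claw":1}]'
```

```text
clock: 15.1
position: [0.6129, 0.1209, 0.0751]
tcp_rot: [0.0, 1.0, -0.023, -0.001]
contact_force: [-0.0, 0.0, -0.5]
finger_gap: 0.0309
clock: 15.6
position: [0.6149, 0.1217, 0.0776]
tcp_rot: [-0.001, 1.0, -0.022, 0.001]
contact_force: [-1.2, 2.1, 6.9]
finger_gap: 0.0093
clock: 16.1
position: [0.6139, 0.1207, 0.107]
tcp_rot: [0.0, 1.0, -0.023, -0.0]
contact_force: [0.6, -1.0, -2.7]
finger_gap: 0.0096
```

```bash
python3 -m pendant '[{"x":0,"y":0,"z":1.5,"yaw":0,"claw":1},{"x":0,"y":0,"z":3.5,"yaw":0,"claw":1},{"x":0,"y":0,"z":5.5,"yaw":0,"claw":1},{"x":0,"y":0,"z":7.5,"yaw":0,"claw":1},{"x":0,"y":0,"z":9,"yaw":0,"claw":1}]'
python3 -m pendant '[{"x":-0.3,"y":-1,"z":0,"yaw":0,"claw":1},{"x":-0.9,"y":-3,"z":0,"yaw":0,"claw":1},{"x":-1.7,"y":-6,"z":0,"yaw":0,"claw":1},{"x":-2.6,"y":-9,"z":0,"yaw":0.2,"claw":1},{"x":-3.5,"y":-12,"z":0,"yaw":0.4,"claw":1}]'
python3 -m pendant '[{"x":-0.9,"y":-3,"z":0,"yaw":0,"claw":1},{"x":-1.8,"y":-6,"z":0,"yaw":0,"claw":1},{"x":-2.7,"y":-9,"z":0,"yaw":0,"claw":1},{"x":-3.6,"y":-12,"z":0,"yaw":0.1,"claw":1},{"x":-4.4,"y":-15,"z":0,"yaw":0.2,"claw":1}]'
python3 -m pendant '[{"x":-0.7,"y":-2.5,"z":0,"yaw":0,"claw":1},{"x":-1.2,"y":-4.3,"z":-0.5,"yaw":0,"claw":1},{"x":-1.5,"y":-5.3,"z":-1.5,"yaw":0,"claw":1},{"x":-1.6,"y":-5.8,"z":-3,"yaw":0,"claw":1},{"x":-1.6,"y":-5.8,"z":-5,"yaw":0,"claw":1}]'
python3 -m pendant '[{"x":0,"y":0,"z":-2,"yaw":0,"claw":1},{"x":0,"y":0,"z":-4,"yaw":0,"claw":1},{"x":0,"y":0,"z":-5.5,"yaw":0,"claw":1},{"x":0,"y":0,"z":-6,"yaw":0,"claw":1},{"x":0,"y":0,"z":-6,"yaw":0,"claw":1}]'
python3 - <<'E'
from h import *
S=optics.get_image("scene");T=optics.get_image("top")
a=T["frame"][140:280,300:420];b=S["frame"][160:300,120:280]
cv2.imwrite("pics/car.png",cv2.resize(np.hstack([a,b]),None,fx=2.8,fy=2.8,interpolation=cv2.INTER_CUBIC)[:,:,::-1])
E
```

```text
clock: 16.6
position: [0.6144, 0.1208, 0.1987]
tcp_rot: [-0.0, 1.0, -0.023, 0.001]
contact_force: [0.4, 0.1, -2.9]
finger_gap: 0.0094
clock: 17.1
position: [0.5776, -0.001, 0.1957]
tcp_rot: [0.0, 1.0, -0.019, -0.001]
contact_force: [0.5, -1.1, -1.5]
finger_gap: 0.0094
clock: 17.6
position: [0.5332, -0.1508, 0.1958]
tcp_rot: [-0.0, 1.0, -0.018, -0.001]
contact_force: [0.7, -0.2, -2.9]
finger_gap: 0.0096
clock: 18.1
position: [0.5188, -0.2073, 0.1452]
tcp_rot: [-0.0, 1.0, -0.018, 0.0]
contact_force: [0.8, 0.6, -2.1]
finger_gap: 0.0093
clock: 18.6
position: [0.5185, -0.2067, 0.0855]
tcp_rot: [-0.0, 1.0, -0.017, -0.001]
contact_force: [0.4, -0.4, -3.2]
finger_gap: 0.0093
```

View pics/car.png

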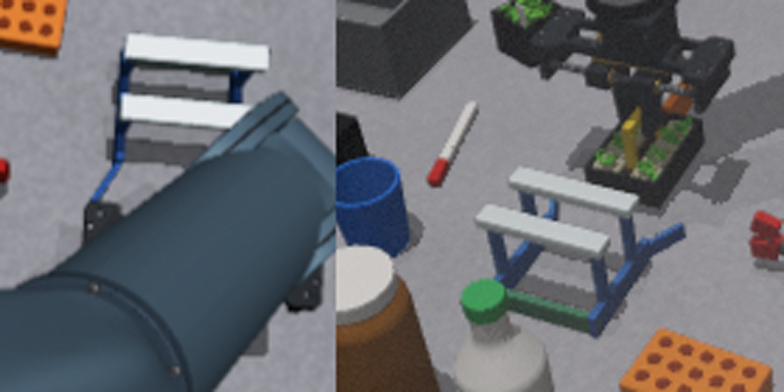

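The tray hangs level in front of the bay, clear of the guides. Lowering it gently.

```bash
python3 -m pendant '[{"x":0,"y":0,"z":-0.5,"yaw":0,"claw":1},{"x":0,"y":0,"z":-0.9,"yaw":0,"claw":1},{"x":0,"y":0,"z":-1.2,"yaw":0,"claw":1},{"x":0,"y":0,"z":-1.4,"yaw":0,"claw":1},{"x":0,"y":0,"z":-1.4,"yaw":0,"claw":1}]'
```

```text
clock: 19.2
position: [0.5188, -0.207, 0.0721]
tcp_rot: [-0.0, 1.0, -0.017, -0.0]
contact_force: [-0.0, 0.8, -2.2]
finger_gap: 0.0095
```

```bash
python3 -m pendant '[{"x":0,"y":0,"z":-0.05,"yaw":0,"claw":1},{"x":0,"y":0,"z":-0.1,"yaw":0,"claw":1},{"x":0,"y":0,"z":-0.15,"yaw":0,"claw":1},{"x":0,"y":0,"z":-0.15,"yaw":0,"claw":1},{"x":0,"y":0,"z":-0.15,"yaw":0,"claw":1}]'
```

```text
clock: 19.7
position: [0.519, -0.2069, 0.0716]
tcp_rot: [-0.0, 1.0, -0.017, 0.0]
contact_force: [-2.6, 1.7, 6.4]
finger_gap: 0.0096
```

Contact is made (+6 N). Releasing and going up.

```bash
python3 -m pendant '[{"x":0,"y":0,"z":0.05,"yaw":0,"claw":0.95},{"x":0,"y":0,"z":0.05,"yaw":0,"claw":0.7},{"x":0,"y":0,"z":0.05,"yaw":0,"claw":0.6},{"x":0,"y":0,"z":0.05,"yaw":0,"claw":0.6},{"x":0,"y":0,"z":0.05,"yaw":0,"claw":0.6}]'
python3 -m pendant '[{"x":0,"y":0,"z":2,"yaw":0,"claw":0.6},{"x":0,"y":0,"z":5,"yaw":0,"claw":0.6},{"x":0,"y":0,"z":8,"yaw":0,"claw":0.6},{"x":-4.3,"y":0,"z":8,"yaw":0,"claw":0.6},{"x":-8.5,"y":0.3,"z":8,"yaw":0,"claw":0.6}]'
python3 - <<'E'
from h import *
S=optics.get_image("scene");T=optics.get_image("top")
a=T["frame"][140:280,300:420];b=S["frame"][160:300,120:280]
cv2.imwrite("pics/st.png",cv2.resize(np.hstack([a,b]),None,fx=2.8,fy=2.8,interpolation=cv2.INTER_CUBIC)[:,:,::-1])
hsv=cv2.cvtColor(S["frame"],cv2.COLOR_RGB2HSV)
for n,lo,hi,z in (("bail",(22,100,100),(34,255,255),.075),("tab",(8,130,90),(19,255,255),.034)):
    m=cv2.inRange(hsv,lo,hi); k=np.zeros_like(m);k[180:240,190:290]=m[180:240,190:290]
    v,u=np.nonzero(k);print(n,len(u),u.mean(),v.mean(),atz(S,(u.mean(),v.mean()),z))
for n in ("tray_bail","tray_tab"):
    for p in(S,T): print(n,[(q[0],q[1],atz(p,q[0],.068 if n=="tray_bail" else .028)) for q in spot(p,n)[:2]])
E
```

```text
clock: 20.2
position: [0.5191, -0.2073, 0.0714]
tcp_rot: [0.0, 1.0, -0.017, 0.0]
contact_force: [0.1, -0.0, 0.1]
finger_gap: 0.0351
clock: 20.7
position: [0.4341, -0.2047, 0.1523]
tcp_rot: [0.001, 1.0, -0.017, 0.001]
contact_force: [-0.4, -1.9, 0.5]
finger_gap: 0.0354
bail 97 226.83505154639175 208.35051546391753 [ 0.54535189 -0.19944461  0.075     ]
tab 49 241.51020408163265 198.28571428571428 [ 0.44242253 -0.20259292  0.034     ]
tray_bail [(array([228.704, 203.616]), 0.9, array([ 0.51644567, -0.20755725,  0.068     ])), (array([363.608, 268.296]), 0.5, array([0.64719152, 0.19620375, 0.068     ]))]
tray_bail [(array([364.28 , 238.812]), 0.97, array([ 0.51435836, -0.21072223,  0.068     ]))]
tray_tab [(array([240.912, 197.106]), 0.65, array([ 0.43039973, -0.21012046,  0.028     ])), (array([230.608, 222.81 ]), 0.52, array([ 0.54919522, -0.19114743,  0.028     ]))]
tray_tab [(array([299.712, 200.214]), 0.71, array([ 0.60995657, -0.05215058,  0.028     ]))]
```

View pics/st.png

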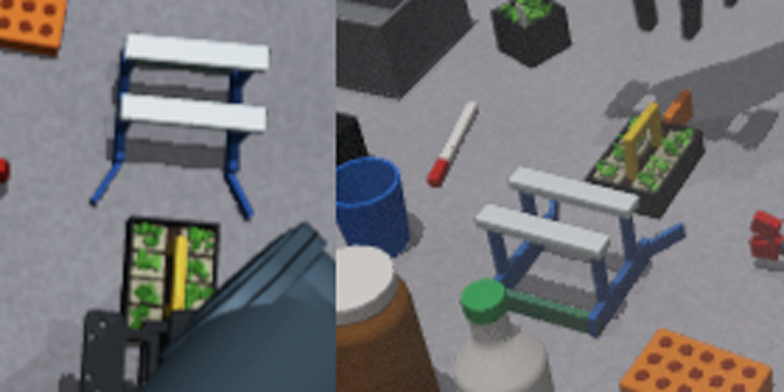

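```bash
python3 -m pendant '[{"x":0,"y":0,"z":-3,"yaw":0,"claw":0.55},{"x":0,"y":0,"z":-6,"yaw":0,"claw":0.55},{"x":0,"y":0,"z":-9,"yaw":0,"claw":0.55},{"x":0,"y":0,"z":-11,"yaw":0,"claw":0.55},{"x":0,"y":0,"z":-12,"yaw":0,"claw":0.55}]'
python3 -m pendant '[{"x":0,"y":0,"z":0,"yaw":0,"claw":0.7},{"x":0,"y":0,"z":0,"yaw":0,"claw":0.85},{"x":0,"y":0,"z":0,"yaw":0,"claw":1},{"x":0,"y":0,"z":0,"yaw":0,"claw":1},{"x":0,"y":0,"z":0,"yaw":0,"claw":1}]' 20
```

```text
clock: 21.5
position: [0.4344, -0.2039, 0.0295]
tcp_rot: [-0.0, 1.0, -0.017, -0.001]
contact_force: [0.2, 0.2, -0.7]
finger_gap: 0.0398
clock: 22.0
position: [0.4347, -0.2043, 0.0322]
tcp_rot: [0.0, 1.0, -0.017, 0.001]
contact_force: [-0.4, 0.8, 5.2]
finger_gap: 0.0097
```

```bash
python3 -m pendant '[{"x":0.8,"y":-0.03,"z":0.03,"yaw":0,"claw":1},{"x":2,"y":-0.07,"z":0.03,"yaw":0,"claw":1},{"x":3.5,"y":-0.12,"z":0.03,"yaw":0,"claw":1},{"x":5,"y":-0.18,"z":0.03,"yaw":0,"claw":1},{"x":6.5,"y":-0.23,"z":0.03,"yaw":0,"claw":1}]'
python3 -m pendant '[{"x":1.5,"y":-0.05,"z":0,"yaw":0,"claw":1},{"x":3,"y":-0.1,"z":0,"yaw":0,"claw":1},{"x":4.5,"y":-0.16,"z":0,"yaw":0,"claw":1},{"x":6,"y":-0.21,"z":0,"yaw":0,"claw":1},{"x":7.2,"y":-0.25,"z":0,"yaw":0,"claw":1}]'
```

```text
clock: 22.5
position: [0.4968, -0.2068, 0.0322]
tcp_rot: [-0.0, 1.0, -0.018, -0.002]
contact_force: [-8.5, 0.6, 10.4]
finger_gap: 0.0099
clock: 23.0
position: [0.57, -0.2094, 0.0322]
tcp_rot: [-0.0, 1.0, -0.018, -0.001]
contact_force: [-8.2, 0.3, 8.3]
finger_gap: 0.0096
```

```bash
python3 -m pendant '[{"x":0.3,"y":-0.01,"z":0.03,"yaw":0,"claw":1},{"x":0.6,"y":-0.02,"z":0.03,"yaw":0,"claw":1},{"x":0.8,"y":-0.03,"z":0.03,"yaw":0,"claw":1},{"x":0.9,"y":-0.03,"z":0.03,"yaw":0,"claw":1},{"x":1,"y":-0.03,"z":0.03,"yaw":0,"claw":1}]'
python3 -m pendant '[{"x":0.1,"y":0,"z":0,"yaw":0,"claw":1},{"x":0.2,"y":-0.01,"z":0,"yaw":0,"claw":1},{"x":0.3,"y":-0.01,"z":0,"yaw":0,"claw":1},{"x":0.3,"y":-0.01,"z":0,"yaw":0,"claw":1},{"x":0.3,"y":-0.01,"z":0,"yaw":0,"claw":1}]'
```

```text
clock: 23.5
position: [0.5791, -0.2095, 0.0323]
tcp_rot: [-0.0, 1.0, -0.018, -0.001]
contact_force: [-6.3, 0.9, 7.3]
finger_gap: 0.0099
clock: 24.0
position: [0.5823, -0.2097, 0.0322]
tcp_rot: [-0.0, 1.0, -0.018, -0.001]
contact_force: [-5.4, -0.5, 6.6]
finger_gap: 0.0096
```

```bash
python3 -m pendant '[{"x":0.1,"y":0,"z":0,"yaw":0,"claw":1},{"x":0.2,"y":-0.01,"z":0,"yaw":0,"claw":1},{"x":0.2,"y":-0.01,"z":0,"yaw":0,"claw":1},{"x":0.2,"y":-0.01,"z":0,"yaw":0,"claw":1},{"x":0.2,"y":-0.01,"z":0,"yaw":0,"claw":1}]'
python3 -m pendant '[{"x":0.1,"y":0,"z":0,"yaw":0,"claw":1},{"x":0.2,"y":-0.01,"z":0,"yaw":0,"claw":1},{"x":0.2,"y":-0.01,"z":0,"yaw":0,"claw":1},{"x":0.2,"y":-0.01,"z":0,"yaw":0,"claw":1},{"x":0.2,"y":-0.01,"z":0,"yaw":0,"claw":1}]'
```

```text
clock: 24.5
position: [0.5843, -0.2098, 0.0323]
tcp_rot: [-0.0, 1.0, -0.018, -0.001]
contact_force: [-4.9, 1.3, 5.6]
finger_gap: 0.0098
clock: 25.0
position: [0.586, -0.2099, 0.0323]
tcp_rot: [-0.0, 1.0, -0.018, -0.001]
contact_force: [-6.2, 0.5, 7.1]
finger_gap: 0.0098
```

```bash
python3 -m pendant '[{"x":0.1,"y":0,"z":0,"yaw":0,"claw":1},{"x":0.2,"y":-0.01,"z":0,"yaw":0,"claw":1},{"x":0.2,"y":-0.01,"z":0,"yaw":0,"claw":1},{"x":0.2,"y":-0.01,"z":0,"yaw":0,"claw":1},{"x":0.2,"y":-0.01,"z":0,"yaw":0,"claw":1}]'
python3 -m pendant '[{"x":0.1,"y":0,"z":0,"yaw":0,"claw":1},{"x":0.2,"y":-0.01,"z":0,"yaw":0,"claw":1},{"x":0.2,"y":-0.01,"z":0,"yaw":0,"claw":1},{"x":0.2,"y":-0.01,"z":0,"yaw":0,"claw":1},{"x":0.2,"y":-0.01,"z":0,"yaw":0,"claw":1}]'
```

```text
clock: 25.5
position: [0.5861, -0.2099, 0.0322]
tcp_rot: [-0.001, 1.0, -0.018, -0.003]
contact_force: [-11.6, 2.1, 14.1]
finger_gap: 0.0101
clock: 26.0
position: [0.5863, -0.2099, 0.0321]
tcp_rot: [-0.001, 1.0, -0.018, -0.005]
contact_force: [-16.5, 2.6, 17.3]
finger_gap: 0.0101
```

Contact with the stop at x = 0.586: the tray no longer advances and the force is rising. Easing off, opening and leaving upward.

```bash
python3 -m pendant '[{"x":-0.1,"y":0,"z":0,"yaw":0,"claw":1},{"x":-0.25,"y":0,"z":0,"yaw":0,"claw":1},{"x":-0.25,"y":0,"z":0,"yaw":0,"claw":1},{"x":-0.25,"y":0,"z":0,"yaw":0,"claw":0.8},{"x":-0.25,"y":0,"z":0,"yaw":0,"claw":0.6}]'
python3 -m pendant '[{"x":0,"y":0,"z":0,"yaw":0,"claw":0.6},{"x":0,"y":0,"z":0,"yaw":0,"claw":0.6},{"x":-0.2,"y":0,"z":2,"yaw":0,"claw":0.6},{"x":-0.5,"y":0,"z":5,"yaw":0,"claw":0.6},{"x":-2,"y":0,"z":9,"yaw":0,"claw":0.6}]'
python3 -m pendant '[{"x":-4,"y":2,"z":4,"yaw":0,"claw":0.6},{"x":-8,"y":4,"z":8,"yaw":0,"claw":0.6},{"x":-11,"y":8,"z":10,"yaw":0,"claw":0.6},{"x":-13,"y":12,"z":10,"yaw":0,"claw":0.6},{"x":-14,"y":16,"z":10,"yaw":0,"claw":0.6}]'
python3 - <<'E'
from h import *
S=optics.get_image("scene");T=optics.get_image("top")
a=cv2.resize(T["frame"],None,fx=.7,fy=.7,interpolation=cv2.INTER_AREA)
b=cv2.resize(S["frame"],None,fx=.7,fy=.7,interpolation=cv2.INTER_AREA)
c=cv2.resize(T["frame"][140:240,320:420],(294,294),interpolation=cv2.INTER_CUBIC)
d=cv2.resize(S["frame"][200:290,150:250],(327,294),interpolation=cv2.INTER_CUBIC)
e=np.zeros((588,784,3),np.uint8);e[:294,:392]=a;e[:294,392:]=b;e[294:,:294]=c;e[294:,392:719]=d
cv2.imwrite("pics/end.png",e[:,:,::-1])
E
```

```text
clock: 26.5
position: [0.5897, -0.2096, 0.0321]
tcp_rot: [0.0, 1.0, -0.017, 0.0]
contact_force: [-0.1, 0.3, 0.3]
finger_gap: 0.0239
clock: 27.0
position: [0.5698, -0.2089, 0.1218]
tcp_rot: [-0.0, 1.0, -0.017, -0.001]
contact_force: [0.4, -0.2, 0.5]
finger_gap: 0.035
clock: 27.5
position: [0.4298, -0.0541, 0.2227]
tcp_rot: [-0.001, 1.0, -0.019, 0.001]
contact_force: [1.4, 0.9, 0.8]
finger_gap: 0.0351
```

View pics/end.png

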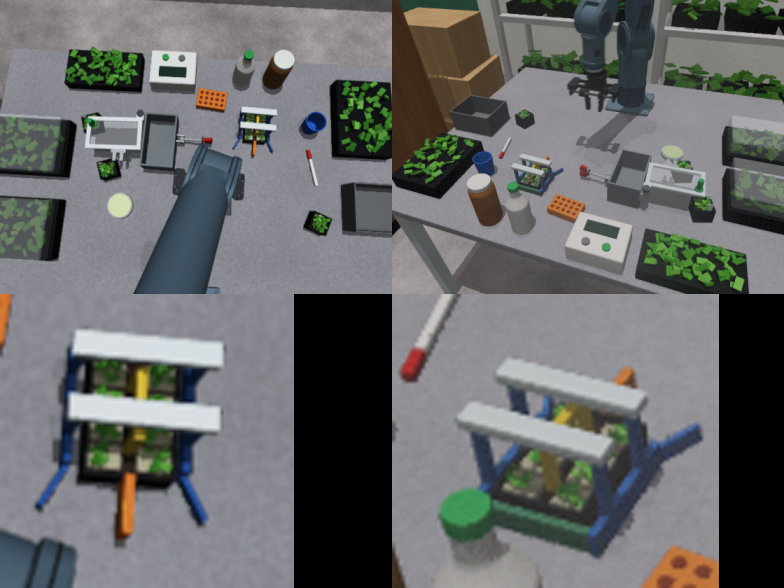

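Run:
```python
from h import *
np.set_printoptions(precision=4,suppress=True)
T=optics.get_image("top")
b=np.array([.6783,-.2141]);y=-.0332;ex=np.array([np.cos(y),np.sin(y)]);ey=np.array([-ex[1],ex[0]])
hsv=cv2.cvtColor(T["frame"],cv2.COLOR_RGB2HSV)
m=cv2.inRange(hsv,(6,130,90),(20,255,255));k=np.zeros_like(m);k[190:235,345:385]=m[190:235,345:385]
v,u=np.nonzero(k);P=np.array([atz(T,(a,c),.040)[:2]-b for a,c in zip(u,v)])
X=P@ex;Y=P@ey;print(len(u),"tab in bay x",X.min(),X.max(),"expect -.115..-.065  y",Y.mean(),np.polyfit(X,Y,1))
v,u=np.nonzero(cv2.inRange(hsv,(22,120,130),(34,255,255))[140:225,340:390]);P=np.array([atz(T,(a+340,c+140),.075)[:2]-b for a,c in zip(u,v)]);print("bail y",(P@ey).mean(),(P@ex).min(),(P@ex).max())
print(state()['contact_force'],state()['qd'].round(3))
```

```text
90 tab in bay x -0.11537936819536954 -0.0637039448612769 expect -.115..-.065  y 0.0002270034003477627 [-0.0089 -0.0006]
bail y -0.0011221684841044208 -0.04201967646608207 0.017006550961209673
[ 0.2448 -0.378   0.5352] [ 0.089  0.033  0.035 -0.039  0.002 -0.009  0.033]
```

```bash
python3 -m pendant '[{"x":0,"y":0,"z":0,"yaw":0,"claw":0.6},{"x":0,"y":0,"z":0,"yaw":0,"claw":0.6},{"x":0,"y":0,"z":0,"yaw":0,"claw":0.6},{"x":0,"y":0,"z":0,"yaw":0,"claw":0.6},{"x":0,"y":0,"z":0,"yaw":0,"claw":0.6}]'
python3 -c "from station import finish_job;print(finish_job())"
```

```text
clock: 28.15
position: [0.4311, -0.0552, 0.2217]
tcp_rot: [0.0, 1.0, -0.018, -0.0]
contact_force: [-0.9, -0.0, 0.8]
finger_gap: 0.0349
the job is handed in; nothing more can be done
None
```

The job is done and handed in at about 28 s of robot time.

**What I did:** I loosened the nut about 82° (1.43 rad), tipped the eyebolt out to its stop and swung the lid about 1.5 rad aside; both were left open. I lifted the tray by its yellow handle and stood it on the bench in front of the bay. Then I let go, took it by the orange tab and slid it in until it met the back stop.

**Last checks:**
- **Tray home:** the tab measured -115 to -64 mm along the bay, where fully home should read -115 to -65 mm. It sat within about 1 mm of the midline and 0.01 rad of the bay's direction.
- **Back stop:** while pushing, the tray stopped advancing and the force rose from about 6 to 16 N.
- **Bolt, lid and bystanders:** in the last picture the bolt is down, the lid is open, the other things on the bench look undisturbed and the gripper touches nothing. I judged the other things by eye only and did not re-measure them.
- **Disagreements:** the two cameras differ by about 4–5 mm on where the bay is. I used the top camera, which fitted better. The networks misread some points, such as the bay and the tab, so I took those from image edges and colour instead.

The highest wrist force I read was about 24 N, against the stop.

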